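Put the new microphone charging dock into service

TASK

Put the newly unpacked microphone dock on the sideboard into service: slide its grey transport shutter fully open to the end stop, then stand every microphone from the steel tray in a charging bay of its own, tail down and fully home in the well (feel for the well with the tail: it can sit a few millimetres off the middle of the bay). Also push every cardboard packing pad over the sideboard's edge into the waste bin below; do not knock a microphone over, and leave the remotes, the phone stand and the glass bowl where they are.

Things in the scene. Friction and masses are not known exactly. Their poses are not given: they have to be found in the camera images.
- dock: Black charging dock for microphones, fixed, 150 mm deep (its x) by 360 mm long (its y), deck 60 mm high. Origin: on the sideboard under the middle bay (bay2); the body reaches from y = -155 mm to y = +205 mm. Two guide rails on the deck, at x = +-61 mm, reach 70 mm. z up.
- shutter (a joint): Travel of the dock's grey transport shutter (a plate on the deck, top 64.5 mm high, with three windows) in m: 0 = closed, all three bays covered; grows as it slides to the dock's +y; 0.056 = fully open at the end stop, windows over the bays. Rubs with about 2 N and stays where it is left.
- shutter_grip (a point): Centre of the shutter's upright grip fin, 82.5 mm above the sideboard. The fin is 60 mm along the dock's x, 14 mm thick along its y and 36 mm tall (top 100.5 mm above the sideboard); it travels with the shutter along the dock's y. Axes as the dock's.
- bay1 (a point): Middle of the first charging bay, on its slick black floor, 40 mm above the sideboard. Each bay is a recess 54 x 54 mm with its rim 60 mm high; in its floor is a round blind well 34.5 mm in diameter (1 mm bevel), 30 mm deep, black in black. The well does not move, but lies anywhere up to 6 mm off this point along the dock's x and along its y: feel for it.
- bay2 (a point): Middle of the second bay, on its floor, 112 mm from bay1 towards the dock's +y. Built as bay1; its well has an offset of its own, up to 6 mm in x and in y, not reported.
- bay3 (a point): Middle of the third bay, on its floor, 112 mm from bay2 towards the dock's +y, nearest the shutter's grip fin. Built as bay1; its well has an offset of its own, up to 6 mm in x and in y, not reported.
- mic1: Wireless hand microphone standing on its tail in the tray; all are identical. 170 mm tall, 240 g, round: handle 32 mm in diameter up to 116 mm above the tail (foot bevelled 1.5 mm), head 48 mm in diameter from 122 to 168 mm; grip the head from above, at about 146 mm. Origin: centre of the tail's underside; z up to the head. May be absent.
- mic2: Wireless hand microphone standing on its tail in the tray; all are identical. 170 mm tall, 240 g, round: handle 32 mm in diameter up to 116 mm above the tail (foot bevelled 1.5 mm), head 48 mm in diameter from 122 to 168 mm; grip the head from above, at about 146 mm. Origin: centre of the tail's underside; z up to the head. May be absent.
- mic3: Wireless hand microphone standing on its tail in the tray; all are identical. 170 mm tall, 240 g, round: handle 32 mm in diameter up to 116 mm above the tail (foot bevelled 1.5 mm), head 48 mm in diameter from 122 to 168 mm; grip the head from above, at about 146 mm. Origin: centre of the tail's underside; z up to the head. May be absent.
- pad1: Used corrugated-board packing pad, 60 g, lying flat on the sideboard: 90 mm (its x) by 110 mm (its y), 36 mm tall at two raised ribs 24 mm wide along its 90 mm sides, 16 mm between them. Too wide to grasp across. Origin: centre of the underside, z up. May be absent.
- pad2: Used corrugated-board packing pad, 60 g, lying flat on the sideboard: 90 mm (its x) by 110 mm (its y), 36 mm tall at two raised ribs 24 mm wide along its 90 mm sides, 16 mm between them. Too wide to grasp across. Origin: centre of the underside, z up. May be absent.
- pad3: Used corrugated-board packing pad, 60 g, lying flat on the sideboard: 90 mm (its x) by 110 mm (its y), 36 mm tall at two raised ribs 24 mm wide along its 90 mm sides, 16 mm between them. Too wide to grasp across. Origin: centre of the underside, z up. May be absent.
- bin: Open grey waste bin, fixed, on a trolley beneath the sideboard's right-hand edge. That edge is straight, parallel to the world's x, at world y = -0.46 m; the top is 35 mm thick. 460 mm (x) by 360 mm (y), 140 mm deep, walls 5 mm, rim 45 mm below the sideboard's surface, near wall 10 to 50 mm in under the edge. Origin: centre of its underside; axes as the world's.
- tray: Rectangular stainless steel tray, fixed, 300 mm (its x) by 250 mm (its y), rim 22 mm high, sheet 3 mm thick (things in it stand 3 mm above the sideboard). Origin: centre of the underside.
- projector_remote: White projector remote, 150 x 46 x 20 mm, lying in the tray; leave alone. Origin: centre of the underside.
- decoder_remote: Black decoder remote, 160 x 42 x 18 mm, lying in the tray; leave alone. Origin: centre of the underside.
- phone_stand: Orange silicone phone stand, 55 x 70 mm, 76 mm tall, in the tray; leave alone. Origin: centre of the underside.
- glass_bowl: Glass bowl, 150 mm across and 65 mm tall, on the sideboard; leave alone. Origin: centre of the underside.
Mind the look-alikes: they are no part of the job. What is shaped like the mic1 but purple is not meant.

How it is judged:
By the outcome, as a careful person would: the job done as asked, in the order asked, and still so for the second after the job is handed in, with the robot touching nothing.
Of mic1, mic2, mic3 only 2 to 3 are there at a start; the rules pass over those that are not, and their reading is None.
Of pad1, pad2, pad3 only 2 to 3 are there at a start; the rules pass over those that are not, and their reading is None.
At some moment in a run one of pad1, pad2, pad3 may be knocked a few centimetres aside while the robot is not near it.
It also fails if it takes over 210 s, if anything falls off the work surface, if the arm or the gripper's body presses on something with over 40 N, if the wrist force passes 120 N, or if a joint passes its speed limit or range.

ROBOT

A 6-joint arm with a two-finger parallel gripper is mounted at the origin on the work surface. World frame = base frame: x ahead of the robot, y to its left, z up, the work surface at z = 0. Lengths are in m, angles in rad, forces in N, time in s.
With the tool pointing down it reaches from about 0.425 to 0.95 m from the base axis. Payload 3.5 kg.
Tool frame: the origin (TCP) lies midway between the tips of the shut fingers; the grasp point (between the pads) lies 19 mm behind it (pinch_z is the distance from the TCP to the grasp point, in m); z points along the fingers, y is the line along which they close (so a half turn about z gives the same grasp; the last joint's range is limited). The gripper opens to 85 mm and grips with 20 to 120 N. Pads are 22 mm wide; open, the fingers measure 114 mm over their backs; the gripper's body (76 mm by 85 mm) begins 54 mm behind the grasp point. The pads swing forward as they close: fully open they stand 13 mm farther back than shut.
Start: joints at [1.138, 0.286, 1.577, -0, 1.279, -0.15], TCP at [0.188, 0.648, 0.231] pointing down, gripper open.
Joint ranges: [-2.77, 2.77], [-0.9, 2.22], [0.21, 2.48], [-1.53, 4.67], [0.24, 2.81], [-2.84, 2.84]. Speed limits (rad/s): [2.79, 2.79, 3.14, 3.14, 3.14, 3.14].

INTERFACE

Orientations are given as a unit quaternion [w, x, y, z].
In Python, from bench import * gives the robot as it stands.
- The arm moves only by the tool carry_out, never from a script. Its argument "motion" is text: rows parted by semicolons, each of 7 numbers parted by spaces: the shift along the world's x, y, z in units of 25 mm (1.0 is 25 mm), then the turn, a rotation vector about the world's x, y, z in units of 8 degrees (1.0 is 8 degrees), then the finger opening in mm, from 0 to 85.4. A call has 1 to 8 rows; each row is the pose to reach, as a shift and turn from the pose commanded when the call began; what a row does not reach only later rows make up. A row lasts 1/10 s, in which the tool goes at most 50 mm and 8.59 degrees, less where a joint would pass 70% of its speed; a pose out of reach is approached as far as the arm can. A call with a gripper value outside its range is refused whole. The fingers move at their own pace and stop on an object; "force" is the grip in N (left out, the last holds). Time passes only in rows, so rows that repeat a pose let the fingers close. It gives the time, the measured TCP pose, the force, the opening and the grip force at its end, in the units of the state.
- sense(): the state, without advancing time (a new reading comes with each control period).
- get_image(name): name is "scene" or "top" or "wrist"; returns the picture (400x640x3 uint8, red, green, blue); there is no depth.
- camera_params(name): a dict with "vertical_fov" (degrees; the focal length in pixels is half the picture's height over the tangent of half this angle, whatever the lens; pixels are square), "cx", "cy" (the principal point, pixels), "rvec" (rotation vector, rad) and "tvec" (3), from world to camera coordinates, as OpenCV has them. Camera axes: x right, y down, z forward; pixel columns grow to the right and rows downward; lengths in m; the calibration is good to about 2 mm. The wrist camera is an equidistant fisheye: a pixel r from the principal point sees the ray r / f radians off the axis. A picture is of the moment at which its call begins: read the wrist's pose just before it. camera_params takes no time and is no camera call; for the wrist camera it gives the pose at the moment of the call.
- hand_in(): hands the job in; it is judged then, once.
The state is a dict: "clock": time; "qpos": joint angles; "joint_velocities": joint speeds; "effort": joint torques, N m; "position": TCP position; "eef_rot": TCP orientation; "contact_force": force on the tool from outside, world axes, zero at the start; "moment": the same for the moment, N m; "gripper_width": finger opening in m; "gripper_force": force on a finger pad.
Only numpy, scipy, OpenCV 4.12 (cv2) and the standard library are available. Lean on these libraries where they do the work, as an engineer would, in place of code of your own. Each camera call takes 0.05 s, during which the arm holds its last target. There are 200 camera calls.

## Working session

There is one attempt and no reset: what is moved stays moved. The work goes in short steps, Python scripts to look and compute and a tool call to move; the robot and the scene stay as the last step left them, time stands still between calls to the robot, and variables do not carry over. Pictures are saved under pics/ and viewed, at most 17 in all, crops included, and the job is handed in when it is done.

Besides the shell and the picture viewer there is one more tool, called after ">>>" as name(argument=value, ...) on one line, values as JSON. carry_out: Moves the arm, as the interface text tells. Its arguments: {"type":"object","properties":{"motion":{"type":"string"},"force":{"type":"number"}},"required":["motion"]}

```bash
ls; mkdir -p pics; cat > h.py <<'E'
import numpy as np, cv2
from bench import *
def cam(n):
    p=camera_params(n); f=200/np.tan(np.radians(p['vertical_fov'])/2)
    R=cv2.Rodrigues(np.array(p['rvec'],float))[0]; t=np.array(p['tvec'],float)
    return f,p['cx'],p['cy'],R,t
def ray(c,u,v,fish=False):
    f,cx,cy,R,t=c; d=np.array([(u-cx)/f,(v-cy)/f,1.])
    if fish:
        a=np.hypot(d[0],d[1]); s=np.sin(a)/a if a>1e-9 else 1
        d=np.array([d[0]*s,d[1]*s,np.cos(a)])
    return -R.T@t, R.T@d
def at(c,u,v,z,fish=False):
    o,d=ray(c,u,v,fish); return o+d*(z-o[2])/d[2]
def proj(c,P,fish=False):
    f,cx,cy,R,t=c; q=R@np.array(P,float)+t
    if fish:
        r=np.hypot(q[0],q[1]); a=np.arctan2(r,q[2]); return cx+f*a*q[0]/r, cy+f*a*q[1]/r
    return cx+f*q[0]/q[2], cy+f*q[1]/q[2]
def save(im,n): cv2.imwrite('pics/'+n,im[:,:,::-1])
E
python3 - <<'E'
from h import *
s=sense(); print(s)
for n in('top','scene','wrist'):
    save(get_image(n),n+'0.png'); c=cam(n); print(n,c[0],-c[3].T@c[4],c[3][2])
E
```

```text
pics
{'clock': 0.0, 'qpos': array([ 1.13798445e+00,  2.87183305e-01,  1.57820842e+00,  5.52149450e-05,
        1.27855414e+00, -1.50011961e-01]), 'joint_velocities': array([-1.30641107e-03, -6.17045503e-04, -2.01662947e-04,  4.69565333e-06,
        6.92865231e-04, -4.14538336e-04]), 'effort': array([-3.13155106e-04, -4.05996358e+01, -2.92613804e+01, -1.73306858e-04,
        5.98330764e-03, -1.51523466e-06]), 'position': array([0.18804336, 0.6475938 , 0.22991839]), 'eef_rot': array([-3.63357291e-04,  1.40937045e-01,  9.90017861e-01, -1.11940416e-03]), 'contact_force': array([ 0.11383328, -0.90067964,  0.23456817]), 'moment': array([ 0.02675833,  0.02842258, -0.03790542]), 'gripper_force': 0.0, 'gripper_width': 0.08570680406600524}
top 488.07320073877685 [ 0.34728066 -0.060293    1.89962994] [ 0.07672042  0.00198021 -0.99705068]
scene 514.1972936005235 [1.6928991  0.28763079 0.87330637] [-0.76930081 -0.23014337 -0.59599522]
wrist 309.70691628693146 [0.12333604 0.66745819 0.37342652] [ 0.25492412 -0.07701267 -0.96388938]
```

View pics/top0.png

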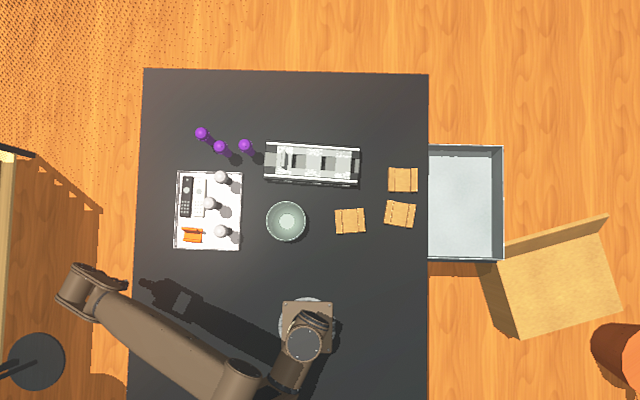

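View pics/scene0.png

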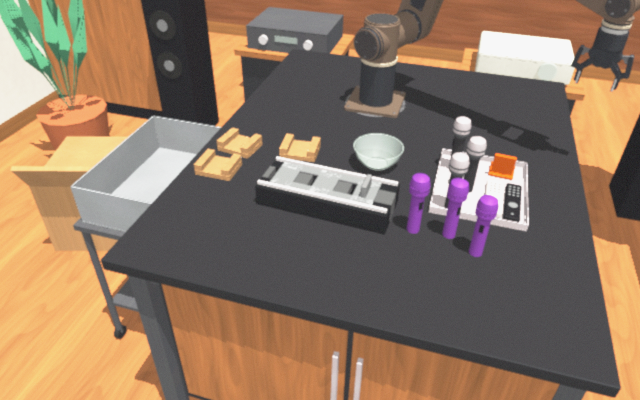

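The top view shows three silver mics in the tray at about (222,177), (210,203) and (221,231). The purple decoys are at (201,133), (219,146) and (244,144). The dock spans (265–360, 140–187) with its fin near (283,160), and the pads are at (403,180), (400,213) and (350,221). I'll zoom in next.

```bash
python3 - <<'E'
from h import *
im=cv2.imread('pics/top0.png')
cv2.imwrite('pics/c1.png',cv2.resize(im[125:260,165:365],None,fx=4,fy=4,interpolation=cv2.INTER_CUBIC))
cv2.imwrite('pics/c2.png',cv2.resize(im[130:250,255:435],None,fx=4.4,fy=4.4,interpolation=cv2.INTER_CUBIC))
c=cam('top')
hsv=cv2.cvtColor(im,cv2.COLOR_BGR2HSV)
m=cv2.inRange(hsv,(8,80,110),(25,255,255)); m[:, :330]=0; m[:,424:]=0; m[:150]=0;m[245:]=0
n,l,st,ce=cv2.connectedComponentsWithStats(m)
for i in range(1,n):
    if st[i,4]>100:
        r=cv2.minAreaRect(np.argwhere(l==i)[:,::-1].astype(np.float32)); b=np.array([at(c,*p,.03)[:2] for p in cv2.boxPoints(r)])
        print(st[i],at(c,*r[0],.03).round(3),b.round(3).tolist())
print('edge',[at(c,428,y,0).round(3) for y in(150,250)])
E
```

```text
[387 167  31  25 721] [ 0.571 -0.352  0.03 ] [[0.616, -0.293], [0.619, -0.409], [0.526, -0.41], [0.523, -0.295]]
[383 200  33  28 723] [ 0.438 -0.343  0.03 ] [[0.399, -0.279], [0.492, -0.293], [0.476, -0.407], [0.383, -0.393]]
[334 208  32  26 716] [ 0.407 -0.153  0.03 ] [[0.448, -0.092], [0.459, -0.205], [0.366, -0.214], [0.355, -0.101]]
edge [array([ 0.691, -0.457,  0.   ]), array([ 0.3 , -0.46,  0.  ])]
```

View pics/c1.png

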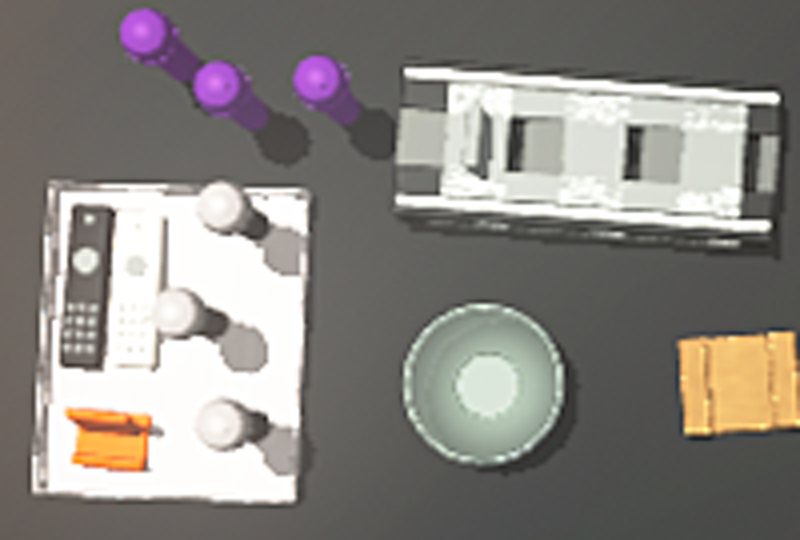

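View pics/c2.png

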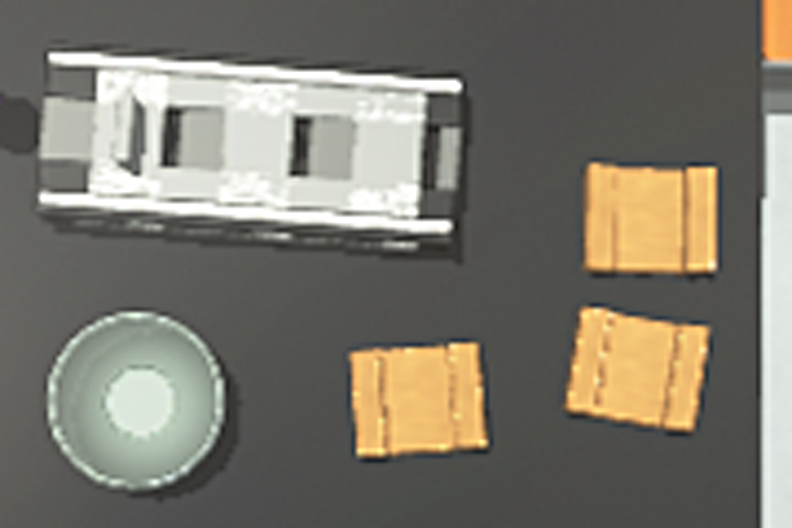

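The zooms give usable rail ends, fin and mic heads. All three bays are still covered, and the fin is at the left end, which is the dock's +y. Next I'll compute world positions.

```bash
cat >> h.py <<'E'
def dockfit(c,pts): # pts: list of (u,v) rail corners matching local coords below
    from scipy.optimize import least_squares
    L=pts
    def f(p):
        C,S=np.cos(p[2]),np.sin(p[2]); r=[]
        for (u,v),(x,y,z) in L:
            q=proj(c,[p[0]+C*x-S*y,p[1]+S*x+C*y,z]); r+= [q[0]-u,q[1]-v]
        return r
    return least_squares(f,[.6,.02,0])
E
python3 - <<'E'
from h import *
c=cam('top'); P=lambda u,v,k=4.,o=(165,125):((u+.5)/k+o[0]-.5,(v+.5)/k+o[1]-.5)
L=[(P(404,73),(.061,.205,.07)),(P(780,97),(.061,-.155,.07)),(P(398,201),(-.061,.205,.07)),(P(772,227),(-.061,-.155,.07))]
s=dockfit(c,L); print(s.x,s.fun.round(2))
for n,p in dict(m1=(223,204),m2=(180,311),m3=(223,424)).items(): print(n,at(c,*P(*p),.152).round(4))
print('bowl',at(c,*P(484,384),.06))
for p in [(145,32),(219,86),(318,80)]: print('purple',at(c,*P(*p),.15).round(3))
for p in [(472,107),(468,178),(492,107),(490,178)]: print('fin?',at(c,*P(*p),.1005).round(3))
print('bin',[at(c,*p,-.045).round(3) for p in((428,146),(502,147),(504,262),(430,258))])
x,y,t=s.x
for yy in(-.112,0,.112): print('bay',x-np.sin(t)*yy,y+np.cos(t)*yy)
# scene checks
cs=cam('scene')
for p in [(.061,.205,.07),(.061,-.155,.07),(-.061,-.155,.07)]:
    print('scene',np.round(proj(cs,[x+np.cos(t)*p[0]-np.sin(t)*p[1],y+np.sin(t)*p[0]+np.cos(t)*p[1],p[2]])))
for n,p in dict(m1=(223,204),m2=(180,311),m3=(223,424)).items(): print(n,np.round(proj(cs,at(c,*P(*p),.152))))
E
```

```text
[ 0.62166743 -0.02864945 -0.04207261] [-0.16  0.09  0.59  0.24 -1.08 -0.03  0.65 -0.31]
m1 [0.553  0.3217 0.152 ]
m2 [0.4555 0.3564 0.152 ]
m3 [0.3553 0.3138 0.152 ]
bowl [0.39907531 0.08924166 0.06      ]
purple [0.709 0.399 0.15 ]
purple [0.661 0.33  0.15 ]
purple [0.668 0.241 0.15 ]
fin? [0.655 0.105 0.101]
fin? [0.589 0.106 0.101]
fin? [0.656 0.086 0.101]
fin? [0.589 0.086 0.101]
bin [array([ 0.716, -0.467, -0.045]), array([ 0.719, -0.765, -0.045]), array([ 0.259, -0.771, -0.045]), array([ 0.268, -0.478, -0.045])]
bay 0.6169566855082627 -0.14055033734196196
bay 0.6216674278317845 -0.028649448575333383
bay 0.6263781701553064 0.08325144019129518
scene [389. 210.]
scene [256. 181.]
scene [274. 158.]
m1 [460. 163.]
m2 [476. 146.]
m3 [462. 126.]
```

>>> carry_out(motion="17.5 -22 0 0 0 1.7 70;17.5 -22 0 0 0 1.7 70;17.5 -22 0 0 0 1.7 70;17.5 -22 0 0 0 1.7 70;17.5 -22 0 0 0 1.7 70;17.5 -22 0 0 0 1.7 70;17.5 -22 0 0 0 1.7 70;17.5 -22 0 0 0 1.7 70", force=40)

```text
clock: 0.95
position: [0.438, 0.3333, 0.2312]
eef_rot: [-0.0, 0.023, 1.0, 0.0]
contact_force: [-0.3, -0.0, 0.3]
gripper_width: 0.0699
gripper_force: 0.0
```

>>> carry_out(motion="7.5 -9.5 0 0 0 0 60;7.5 -9.5 0 0 0 0 60;7.5 -9.5 0 0 0 0 60;7.5 -9.5 0 0 0 0 60;7.5 -9.5 0 0 0 0 60;7.5 -9.5 0 0 0 0 60;7.5 -9.5 0 0 0 0 60;7.5 -9.5 0 0 0 0 60")

```text
clock: 1.75
position: [0.625, 0.0965, 0.2305]
eef_rot: [-0.001, 0.024, 1.0, 0.0]
contact_force: [-1.2, 0.6, 0.5]
gripper_width: 0.0603
gripper_force: 0.0
```

```bash
python3 - <<'E'
from h import *
s=sense(); c=cam('wrist'); im=get_image('wrist'); save(im,'w1.png'); print(s['position'],c[1:3])
for yy in(.118,.132):
  for xx in (-.03,.03):
    t=-.042; print(np.round(proj(c,[.6217+np.cos(t)*xx-np.sin(t)*yy,-.0286+np.sin(t)*xx+np.cos(t)*yy,.1005],True)))
E
```

```text
[0.62499571 0.096452   0.23048981] (322.1459890640376, 195.1126740941458)
[314. 156.]
[314. 220.]
[329. 156.]
[329. 220.]
```

View pics/w1.png

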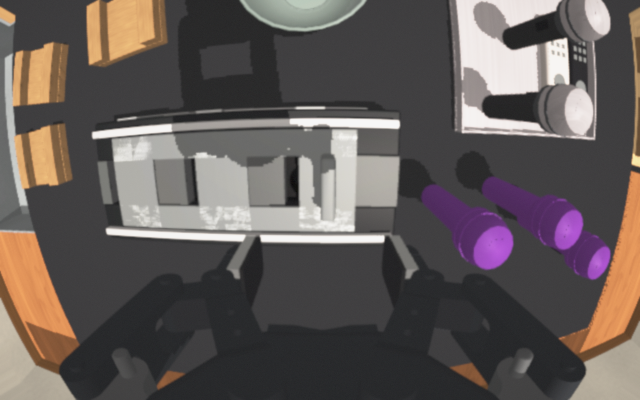

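The wrist view shows the fin at about columns 321–335, rows 155–220. That puts it around 5 mm further +y than I assumed, so its centre is near y 0.101. I'll descend and grasp it.

>>> carry_out(motion="0.1 0.2 -2 0 0 0 60;0.1 0.2 -4 0 0 0 60;0.1 0.2 -6 0 0 0 60;0.1 0.2 -6.3 0 0 0 60;0.1 0.2 -6.3 0 0 0 0;0.1 0.2 -6.3 0 0 0 0;0.1 0.2 -6.3 0 0 0 0;0.1 0.2 -6.3 0 0 0 0", force=40)

```text
clock: 2.6
position: [0.6299, 0.1028, 0.078]
eef_rot: [0.003, 0.023, 1.0, 0.0]
contact_force: [-1.3, 0.7, 6.1]
gripper_width: 0.0131
gripper_force: 41.0
```

>>> carry_out(motion="0 0.3 0.1 0 0 0 0;0 0.7 0.1 0 0 0 0;0 1.1 0.1 0 0 0 0;0.1 1.5 0.1 0 0 0 0;0.1 1.9 0.1 0 0 0 0;0.1 2.2 0.1 0 0 0 0;0.1 2.3 0.1 0 0 0 0;0.1 2.3 0.1 0 0 0 0")

```text
clock: 3.4
position: [0.6316, 0.1398, 0.0778]
eef_rot: [-0.001, 0.02, 1.0, -0.019]
contact_force: [-2.1, -57.3, 7.4]
gripper_width: 0.0131
gripper_force: 54.2
```

>>> carry_out(motion="0 -0.7 0 0 0 0 0;0 -0.7 0 0 0 0 0;0 -0.7 0 0 0 0 30;0 -0.7 0 0 0 0 50;0 -0.7 2 0 0 0 60;0 -0.7 4 0 0 0 60;0 -0.7 5 0 0 0 60;0 -0.7 5 0 0 0 60")

```text
clock: 4.2
position: [0.6322, 0.1453, 0.2077]
eef_rot: [0.005, 0.021, 1.0, 0.001]
contact_force: [-0.4, 1.0, -0.5]
gripper_width: 0.0596
gripper_force: 0.0
```

```bash
python3 - <<'E'
from h import *
s=sense(); c=cam('wrist'); im=get_image('wrist'); save(im,'w2.png'); print(s['position'])
a=cv2.resize(im[90:280,60:460],None,fx=2,fy=2,interpolation=cv2.INTER_CUBIC)
save(np.clip((a/255.)**.6*255,0,255).astype(np.uint8),'w2c.png')
t=-.042
W=lambda x,y,z:[.6217+np.cos(t)*x-np.sin(t)*y,-.0286+np.sin(t)*x+np.cos(t)*y,z]
for y in(-.112,0,.112):
  for q in((-.027,-.027),(.027,.027)): u,v=proj(c,W(q[0],y+q[1],.06),True); print(y,q,round((u-60)*2),round((v-90)*2))
E
```

```text
[0.63215134 0.14527005 0.20765287]
-0.112 (-0.027, -0.027) 14 141
-0.112 (0.027, 0.027) 87 226
0 (-0.027, -0.027) 149 131
0 (0.027, 0.027) 244 228
0.112 (-0.027, -0.027) 339 122
0.112 (0.027, 0.027) 452 229
```

View pics/w2c.png

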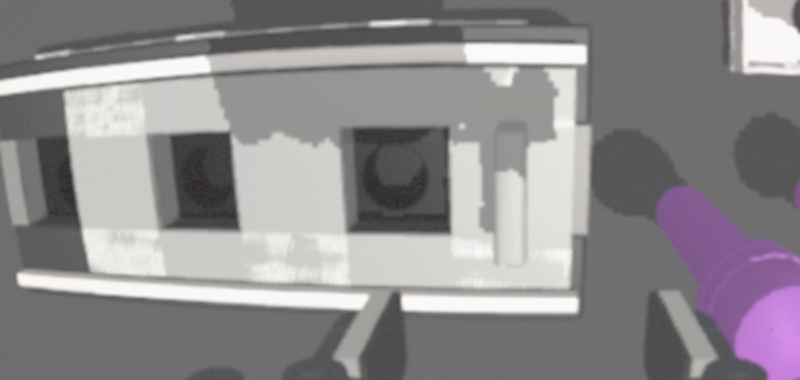

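The wrist view now shows the wells as dark circles, with bay3's at about crop (395,170) and bay2's at about (210,178). The windows look to be over the bays, so I'll check the fin travel numerically.

```bash
python3 - <<'E'
from h import *
c=cam('wrist'); t=-.042
def loc(p): d=np.array(p[:2])-[.6217,-.0286]; C,S=np.cos(t),np.sin(t); return np.round([C*d[0]+S*d[1],-S*d[0]+C*d[1]],4)
P=lambda u,v:(u/2+60-.25,v/2+90-.25)
for n,p,z in [('finL',(497,200),.1005),('finR',(527,200),.1005),('plate end',(576,200),.0645),('dock end',(590,180),.06),('rail end',(586,54),.07),('rail end',(578,302),.07),
 ('w3L',(344,180),.0645),('w3R',(451,180),.0645),('w2L',(148,180),.0645),('w2R',(233,180),.0645),('w1R',(77,180),.0645),('plate-y',(66,100),.0645),
 ('well3',(395,170),.04),('well2',(210,178),.04)]:
    q=at(c,*P(*p),z,True); print(n,loc(q),q.round(4))
im=get_image('wrist')
m=im[90:280,60:460].astype(float).mean(2)
a=cv2.resize(np.clip((m[55:125]-10)*5,0,255).astype(np.uint8)[:,0:240],None,fx=3.3,fy=3.3,interpolation=cv2.INTER_CUBIC); cv2.imwrite('pics/w2d.png',a)
E
```

```text
finL [-0.0019  0.1628] [0.6266 0.1342 0.1005]
finR [-0.0019  0.1752] [0.6271 0.1465 0.1005]
plate end [0.0075 0.1985] [0.6376 0.1694 0.0645]
dock end [-0.0011  0.2054] [0.6292 0.1767 0.06  ]
rail end [-0.061   0.2015] [0.5692 0.1753 0.07  ]
rail end [0.0577 0.2003] [0.6877 0.1691 0.07  ]
w3L [-0.0027  0.0873] [0.6227 0.0587 0.0645]
w3R [-0.0022  0.1396] [0.6253 0.111  0.0645]
w2L [-0.0045 -0.027 ] [ 0.6161 -0.0554  0.0645]
w2R [-0.0035  0.027 ] [ 0.6194 -0.0015  0.0645]
w1R [-0.0056 -0.0804] [ 0.6127 -0.1087  0.0645]
plate-y [-0.0516 -0.0816] [ 0.5667 -0.108   0.0645]
well3 [-0.0021  0.1076] [0.6241 0.079  0.04  ]
well2 [ 0.0006 -0.0006] [ 0.6223 -0.0292  0.04  ]
```

View pics/w2d.png

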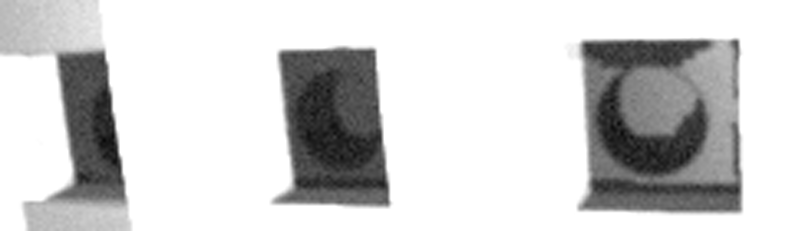

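The shutter is against its stop, with the windows centred on the bays. I'll move so the camera sits over bays 1 and 2, to locate the wells precisely.

>>> carry_out(motion="2 -4.5 1 0 0 0 80;2 -8.6 1 0 0 0 80;2 -8.6 1 0 0 0 80;2 -8.6 1 0 0 0 80;2 -8.6 1 0 0 0 80;2 -8.6 1 0 0 0 80;2 -8.6 1 0 0 0 80;2 -8.6 1 0 0 0 80")

```text
clock: 5.1
position: [0.679, -0.0703, 0.2244]
eef_rot: [-0.002, 0.022, 1.0, 0.001]
contact_force: [-0.5, -0.2, 0.1]
gripper_width: 0.0798
gripper_force: 0.0
```

```bash
python3 - <<'E'
from h import *
c=cam('wrist'); im=get_image('wrist'); cv2.imwrite('pics/w3.png',im[:,:,::-1]); t=-.042
np.save('w3.npy',np.array(list(c[:3])+list(c[3].ravel())+list(c[4])))
# rectified floor view z=.04, 0.5mm per px: dock-local
W=lambda x,y:(.6217+np.cos(t)*x-np.sin(t)*y,-.0286+np.sin(t)*x+np.cos(t)*y)
out=[]
for by in(-.112,0,.112):
    xs=np.arange(-.035,.0351,.00025); M=np.array([[proj(c,[*W(x,by+y),.04],True) for y in xs] for x in xs],np.float32)
    r=cv2.remap(im.astype(np.float32).mean(2),M[...,0],M[...,1],cv2.INTER_CUBIC); out.append(np.clip((r-10)*5,0,255).astype(np.uint8))
o=np.hstack(out); o=cv2.resize(o,(798,266)); cv2.imwrite('pics/w3r.png',o)  # rows: local x -35..35, cols local y
E
```

```text
(no output)
```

View pics/w3r.png

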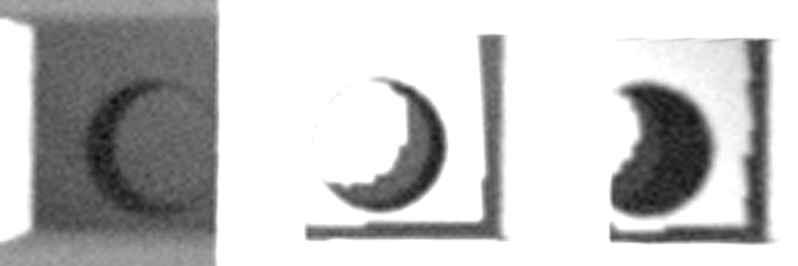

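The rectified view shows the well circles at panel px (154,147), (378,144) and (645,150). In world coordinates that is well1 ≈ (.621,-.135), well2 ≈ (.624,-.034) and well3 ≈ (.630,.078). Now I'll fetch mic1.

>>> carry_out(motion="-5 15.7 1.8 0 0 0 84;-5 15.7 1.8 0 0 0 84;-5 15.7 1.8 0 0 0 84;-5 15.7 1.8 0 0 0 84;-5 15.7 1.8 0 0 0 84;-5 15.7 1.8 0 0 0 84;-5 15.7 1.8 0 0 0 84;-5 15.7 1.8 0 0 0 84")

```text
clock: 5.95
position: [0.557, 0.3097, 0.2699]
eef_rot: [-0.0, 0.022, 1.0, 0.0]
contact_force: [0.5, 0.0, 0.5]
gripper_width: 0.0838
gripper_force: 0.0
```

```bash
python3 - <<'E'
from h import *
print(sense()['position']); c=cam('wrist'); im=get_image('wrist'); save(im,'w4.png')
for n,p in dict(m1=(.553,.3217),m2=(.4555,.3564),m3=(.3553,.3138)).items(): print(n,np.round(proj(c,[*p,.149],True)), np.round(proj(c,[*p,.12],True)), np.round(proj(c,[*p,.003],True)))
E
```

```text
[0.55695669 0.30974603 0.26992885]
m1 [335. 184.] [334. 177.] [331. 159.]
m2 [372.  71.] [367.  75.] [354.  85.]
m3 [316. -34.] [317. -21.] [318.  14.]
```

View pics/w4.png

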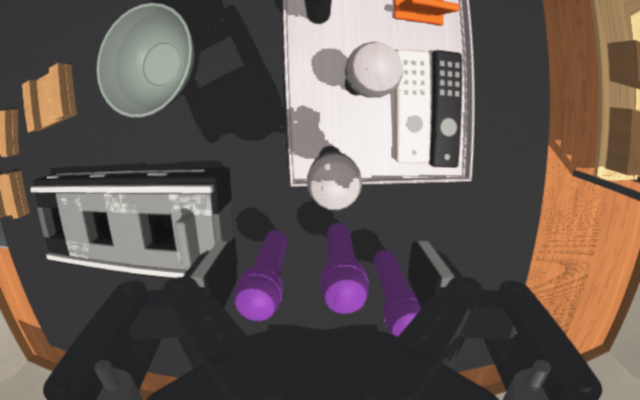

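m1's head is at (335,180) and m2's at (375,69). So m1 is at about (.550,.322) and m2 at about (.454,.359). I'll descend and grip m1.

>>> carry_out(motion="-0.3 0.5 0 0 0 0 84;-0.3 0.5 -2 0 0 0 84;-0.3 0.5 -4 0 0 0 84;-0.3 0.5 -5.6 0 0 0 84;-0.3 0.5 -5.6 0 0 0 84;-0.3 0.5 -5.6 0 0 0 40;-0.3 0.5 -5.6 0 0 0 30;-0.3 0.5 -5.6 0 0 0 30", force=40)

```text
clock: 6.8
position: [0.5539, 0.3198, 0.1339]
eef_rot: [0.003, 0.023, 1.0, 0.001]
contact_force: [0.7, -0.3, -1.7]
gripper_width: 0.0474
gripper_force: 41.3
```

>>> carry_out(motion="0 0 0 0 0 0 30;0 0 0 0 0 0 30;0 0 1 0 0 0 30;0 0 2 0 0 0 30;0 0 3.5 0 0 0 30;0 0 5 0 0 0 30;0 0 6 0 0 0 30;0 0 6 0 0 0 30")

```text
clock: 7.6
position: [0.5536, 0.3198, 0.2858]
eef_rot: [0.005, 0.023, 1.0, 0.002]
contact_force: [0.6, -0.7, -2.0]
gripper_width: 0.0468
gripper_force: 42.0
```

>>> carry_out(motion="0.6 -2 0 0 0 0 30;1 -4 0 0 0 0 30;1.3 -6 0 0 0 0 30;1.6 -8 0 0 0 0 30;2 -10 0 0 0 0 30;2.3 -12 0 0 0 0 30;2.6 -14 0 0 0 0 30;2.8 -16 0 0 0 0 30")

```text
clock: 8.4
position: [0.62, -0.0761, 0.2769]
eef_rot: [-0.002, 0.023, 1.0, 0.001]
contact_force: [1.0, 1.0, -2.3]
gripper_width: 0.0473
gripper_force: 42.4
```

>>> carry_out(motion="0 -1.2 0 0 0 0 30;0 -2.2 0 0 0 0 30;0 -2.2 -1 0 0 0 30;0 -2.2 -2 0 0 0 30;0 -2.2 -2.5 0 0 0 30;0 -2.2 -2.5 0 0 0 30;0 -2.2 -2.5 0 0 0 30")

```text
clock: 9.1
position: [0.6209, -0.1291, 0.2169]
eef_rot: [-0.0, 0.023, 1.0, 0.0]
contact_force: [0.0, 0.6, -2.4]
gripper_width: 0.0474
gripper_force: 42.4
```

>>> carry_out(motion="0.1 -0.25 -0.6 0 0 0 30;0.1 -0.25 -1.2 0 0 0 30;0.1 -0.25 -1.6 0 0 0 30;0.1 -0.25 -1.7 0 0 0 30;0.1 -0.25 -1.8 0 0 0 30;0.1 -0.25 -1.9 0 0 0 30;0.1 -0.25 -2 0 0 0 30;0.1 -0.25 -2.1 0 0 0 30")

```text
clock: 9.9
position: [0.6241, -0.1357, 0.1654]
eef_rot: [0.001, 0.023, 1.0, -0.0]
contact_force: [1.3, -1.3, -2.3]
gripper_width: 0.0474
gripper_force: 42.6
```

>>> carry_out(motion="0 0 -0.2 0 0 0 30;0 0 -0.4 0 0 0 30;0 0 -0.6 0 0 0 30;0 0 -0.8 0 0 0 30;0 0 -0.9 0 0 0 30;0 0 -1 0 0 0 30;0 0 -1.1 0 0 0 30;0 0 -1.1 0 0 0 30")

```text
clock: 10.7
position: [0.6247, -0.1358, 0.1408]
eef_rot: [0.001, 0.023, 1.0, -0.0]
contact_force: [-0.8, 0.9, 8.3]
gripper_width: 0.0473
gripper_force: 43.7
```

Mic1 dropped home with no search needed. I'll release it and go to m2.

>>> carry_out(motion="0 0 0.1 0 0 0 84;0 0 0.1 0 0 0 84;0 0 0.1 0 0 0 84;0 0 0.1 0 0 0 84;0 0 1.5 0 0 0 84;0 0 3.3 0 0 0 84;0 0 5 0 0 0 84;0 0.5 5.5 0 0 0 84")

```text
clock: 11.5
position: [0.6255, -0.1248, 0.2812]
eef_rot: [0.005, 0.024, 1.0, -0.002]
contact_force: [0.8, -1.1, 1.0]
gripper_width: 0.0843
gripper_force: 0.0
```

>>> carry_out(motion="-0.6 2 0 0 0 0 84;-1.3 4 0 0 0 0 84;-1.9 6 0 0 0 0 84;-2.5 8 0 0 0 0 84;-3.2 10 0 0 0 0 84;-3.8 12 0 0 0 0 84;-4.4 14 0 0 0 0 84;-5 15.8 0 0 0 0 84")

```text
clock: 12.3
position: [0.5012, 0.2602, 0.2736]
eef_rot: [-0.001, 0.023, 1.0, -0.0]
contact_force: [0.6, 0.6, -0.1]
gripper_width: 0.0841
gripper_force: 0.0
```

>>> carry_out(motion="-0.6 1.5 0 0 0 0 84;-1.5 3 0 0 0 0 84;-1.8 3.4 0 0 0 0 84;-1.8 3.4 0 0 0 0 84;-1.8 3.4 0 0 0 0 84")

```text
clock: 12.8
position: [0.4579, 0.3426, 0.274]
eef_rot: [-0.0, 0.023, 1.0, -0.001]
contact_force: [0.5, 0.1, 0.5]
gripper_width: 0.0843
gripper_force: 0.0
```

```bash
python3 - <<'E'
from h import *
print(sense()['position']); c=cam('wrist'); im=get_image('wrist'); save(im,'w5.png')
for n,p in dict(m2=(.4545,.3575),m3=(.3553,.3138),b1=(.621,-.135)).items(): print(n,np.round(proj(c,[*p,.149],True)), np.round(proj(c,[*p,.12],True)))
E
```

```text
[0.457911   0.34261521 0.27404401]
m2 [338. 184.] [337. 177.]
m3 [283.  74.] [287.  77.]
b1 [ 33. 300.] [ 44. 292.]
```

View pics/w5.png

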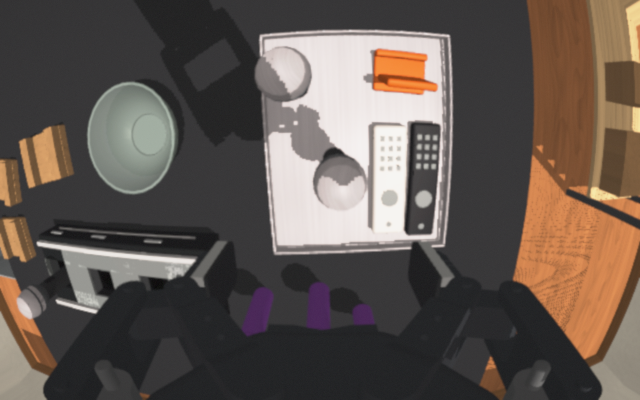

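The picture shows m2's head at (340,182) and m3's at (283,73), close to the estimates. Mic1 is standing in bay1.

>>> carry_out(motion="-0.3 0.65 0 0 0 0 84;-0.3 0.65 -2 0 0 0 84;-0.3 0.65 -4 0 0 0 84;-0.3 0.65 -5.8 0 0 0 84;-0.3 0.65 -5.8 0 0 0 84;-0.3 0.65 -5.8 0 0 0 40;-0.3 0.65 -5.8 0 0 0 30;-0.3 0.65 -5.8 0 0 0 30")

```text
clock: 13.65
position: [0.4529, 0.3601, 0.1338]
eef_rot: [0.003, 0.023, 1.0, 0.001]
contact_force: [0.9, -1.4, 2.1]
gripper_width: 0.0475
gripper_force: 41.3
```

>>> carry_out(motion="0 0 0 0 0 0 30;0 0 0 0 0 0 30;0 0 1 0 0 0 30;0 0 2 0 0 0 30;0 0 3.5 0 0 0 30;0 0 5 0 0 0 30;0 0 6 0 0 0 30;0 0 6 0 0 0 30")

```text
clock: 14.45
position: [0.4522, 0.3608, 0.2857]
eef_rot: [0.005, 0.023, 1.0, 0.003]
contact_force: [0.8, 0.2, -1.8]
gripper_width: 0.0471
gripper_force: 42.4
```

>>> carry_out(motion="0.8 -1.8 0 0 0 0 30;1.6 -3.6 0 0 0 0 30;2.4 -5.4 0 0 0 0 30;3.2 -7.2 0 0 0 0 30;4 -9 0 0 0 0 30;4.8 -10.8 0 0 0 0 30;5.6 -12.6 0 0 0 0 30;6.4 -14.4 0 0 0 0 30")

```text
clock: 15.25
position: [0.6099, -0.0022, 0.2772]
eef_rot: [-0.002, 0.023, 1.0, 0.0]
contact_force: [-0.3, 0.5, -1.3]
gripper_width: 0.0474
gripper_force: 42.7
```

>>> carry_out(motion="0.5 -1.4 0 0 0 0 30;0.5 -1.4 0 0 0 0 30;0.5 -1.4 -1 0 0 0 30;0.5 -1.4 -2 0 0 0 30;0.5 -1.4 -2.5 0 0 0 30;0.5 -1.4 -2.5 0 0 0 30;0.5 -1.4 -2.5 0 0 0 30")

```text
clock: 15.95
position: [0.6229, -0.035, 0.2173]
eef_rot: [-0.0, 0.022, 1.0, 0.0]
contact_force: [-0.1, -0.7, -2.2]
gripper_width: 0.0471
gripper_force: 43.0
```

>>> carry_out(motion="0 0 -0.6 0 0 0 30;0 0 -1.2 0 0 0 30;0 0 -1.6 0 0 0 30;0 0 -1.7 0 0 0 30;0 0 -1.8 0 0 0 30;0 0 -1.9 0 0 0 30;0 0 -2 0 0 0 30;0 0 -2.1 0 0 0 30")

```text
clock: 16.75
position: [0.6253, -0.0359, 0.1698]
eef_rot: [0.003, 0.023, 1.0, -0.001]
contact_force: [-2.8, 0.4, 14.0]
gripper_width: 0.0474
gripper_force: 44.5
```

>>> carry_out(motion="0 0 -0.1 0 0 0 30;0 0 -0.1 0 0 0 30")

```text
clock: 16.95
position: [0.6267, -0.0363, 0.1696]
eef_rot: [0.005, 0.023, 1.0, -0.001]
contact_force: [-0.5, 0.4, 14.1]
gripper_width: 0.0473
gripper_force: 44.3
```

>>> carry_out(motion="-0.05 0.05 0 0 0 0 30;-0.1 0.1 0 0 0 0 30;-0.1 0.1 0 0 0 0 30")

```text
clock: 17.25
position: [0.6249, -0.0353, 0.1696]
eef_rot: [0.007, 0.022, 1.0, -0.003]
contact_force: [0.5, -2.3, 11.1]
gripper_width: 0.0472
gripper_force: 44.3
```

>>> carry_out(motion="0 0.1 0 0 0 0 30;0 0.15 0 0 0 0 30;0 0.15 0 0 0 0 30")

```text
clock: 17.55
position: [0.6214, -0.0306, 0.1629]
eef_rot: [0.002, 0.022, 1.0, -0.002]
contact_force: [3.1, -4.4, -1.6]
gripper_width: 0.0471
gripper_force: 43.4
```

Mic2's tail dropped in. I'll continue down to home.

>>> carry_out(motion="0 0 -0.2 0 0 0 30;0 0 -0.4 0 0 0 30;0 0 -0.6 0 0 0 30;0 0 -0.8 0 0 0 30;0 0 -0.9 0 0 0 30;0 0 -1 0 0 0 30;0 0 -1.1 0 0 0 30;0 0 -1.1 0 0 0 30")

```text
clock: 18.35
position: [0.6236, -0.0312, 0.1406]
eef_rot: [0.004, 0.023, 1.0, -0.002]
contact_force: [-0.4, -3.5, 15.0]
gripper_width: 0.047
gripper_force: 45.1
```

>>> carry_out(motion="0 0 0.1 0 0 0 84;0 0 0.1 0 0 0 84;0 0 0.1 0 0 0 84;0 0 0.1 0 0 0 84;0 0 1.5 0 0 0 84;0 0 3.3 0 0 0 84;0 0 5 0 0 0 84;0 0.2 5.5 0 0 0 84")

```text
clock: 19.15
position: [0.6224, -0.0247, 0.2781]
eef_rot: [0.004, 0.023, 1.0, -0.001]
contact_force: [0.3, -0.2, 0.6]
gripper_width: 0.084
gripper_force: 0.0
```

>>> carry_out(motion="-1.3 1.5 0 0 0 0 84;-2.5 3 0 0 0 0 84;-3.8 4.5 0 0 0 0 84;-5 6 0 0 0 0 84;-6.3 7.5 0 0 0 0 84;-7.5 9 0 0 0 0 84;-8.8 10.5 0 0 0 0 84;-10 12 0 0 0 0 84")

```text
clock: 19.95
position: [0.3679, 0.2769, 0.2708]
eef_rot: [-0.001, 0.023, 1.0, -0.0]
contact_force: [0.3, -0.1, -1.1]
gripper_width: 0.0842
gripper_force: 0.0
```

>>> carry_out(motion="-0.7 1.5 0 0 0 0 84;-0.7 1.5 0 0 0 0 84;-0.7 1.5 0 0 0 0 84;-0.7 1.5 0 0 0 0 84")

```text
clock: 20.35
position: [0.3529, 0.3126, 0.2714]
eef_rot: [-0.001, 0.023, 1.0, -0.001]
contact_force: [0.2, 0.1, -0.9]
gripper_width: 0.0841
gripper_force: 0.0
```

```bash
python3 - <<'E'
from h import *
print(sense()['position']); c=cam('wrist'); im=get_image('wrist'); save(im,'w6.png')
for n,p in dict(m3=(.355,.3135)).items(): print(n,np.round(proj(c,[*p,.149],True)), np.round(proj(c,[*p,.12],True)))
E
```

```text
[0.35289066 0.31262683 0.27135823]
m3 [323. 191.] [323. 184.]
```

View pics/w6.png

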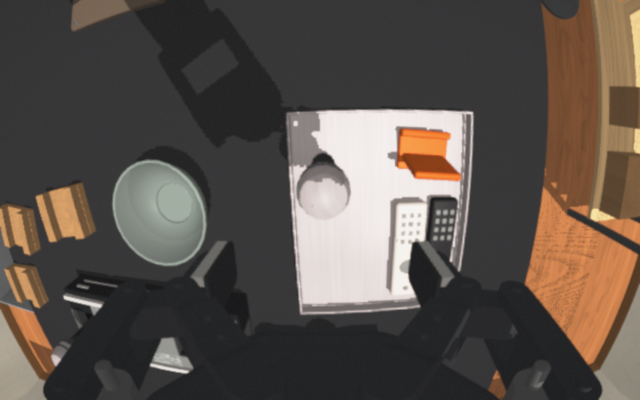

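m3's head is at (324,191), matching the prediction, so I'll pick it.

>>> carry_out(motion="0 0 0 0 0 0 84;0 0 -2 0 0 0 84;0 0 -4 0 0 0 84;0 0 -5.7 0 0 0 84;0 0 -5.7 0 0 0 84;0 0 -5.7 0 0 0 40;0 0 -5.7 0 0 0 30;0 0 -5.7 0 0 0 30")

```text
clock: 21.2
position: [0.3551, 0.3141, 0.1333]
eef_rot: [0.003, 0.023, 1.0, 0.001]
contact_force: [-0.0, -1.0, 3.5]
gripper_width: 0.0472
gripper_force: 41.6
```

>>> carry_out(motion="0 0 0 0 0 0 30;0 0 0 0 0 0 30;0 0 1 0 0 0 30;0 0 2 0 0 0 30;0 0 3.5 0 0 0 30;0 0 5 0 0 0 30;0 0 6 0 0 0 30;0 0 6 0 0 0 30")

```text
clock: 22.0
position: [0.3547, 0.3144, 0.2851]
eef_rot: [0.004, 0.023, 1.0, 0.003]
contact_force: [0.6, 0.1, -2.1]
gripper_width: 0.0469
gripper_force: 42.6
```

>>> carry_out(motion="1.5 -1.3 0 0 0 0 30;3 -2.6 0 0 0 0 30;4.5 -3.9 0 0 0 0 30;6 -5.2 0 0 0 0 30;7.5 -6.5 0 0 0 0 30;9 -7.8 0 0 0 0 30;10.3 -8.8 0 0 0 0 30;10.9 -9.4 0 0 0 0 30")

```text
clock: 22.8
position: [0.6266, 0.0756, 0.2765]
eef_rot: [-0.002, 0.024, 1.0, -0.0]
contact_force: [0.1, 0.2, -2.7]
gripper_width: 0.0472
gripper_force: 42.5
```

>>> carry_out(motion="0 0 -0.5 0 0 0 30;0 0 -1.5 0 0 0 30;0 0 -2.5 0 0 0 30;0 0 -2.5 0 0 0 30;0 0 -2.5 0 0 0 30;0 0 -2.5 0 0 0 30")

```text
clock: 23.4
position: [0.6257, 0.0787, 0.2185]
eef_rot: [0.001, 0.022, 1.0, 0.0]
contact_force: [0.8, 0.1, -2.2]
gripper_width: 0.0467
gripper_force: 42.4
```

>>> carry_out(motion="0.1 0.05 -0.6 0 0 0 30;0.1 0.05 -1.2 0 0 0 30;0.1 0.05 -1.6 0 0 0 30;0.1 0.05 -1.8 0 0 0 30;0.1 0.05 -1.9 0 0 0 30;0.1 0.05 -2 0 0 0 30;0.1 0.05 -2.1 0 0 0 30;0.1 0.05 -2.1 0 0 0 30")

```text
clock: 24.2
position: [0.6303, 0.0792, 0.1697]
eef_rot: [0.003, 0.023, 1.0, -0.0]
contact_force: [-0.9, -1.5, 9.0]
gripper_width: 0.047
gripper_force: 43.9
```

>>> carry_out(motion="0 0.05 -0.1 0 0 0 30;0 0.1 -0.1 0 0 0 30;0 0.15 -0.1 0 0 0 30;0 0.15 -0.1 0 0 0 30")

```text
clock: 24.6
position: [0.6321, 0.0808, 0.1693]
eef_rot: [0.006, 0.022, 1.0, -0.003]
contact_force: [0.4, -5.1, 12.4]
gripper_width: 0.0472
gripper_force: 44.5
```

>>> carry_out(motion="-0.1 0 0 0 0 0 30;-0.2 0 0 0 0 0 30;-0.25 0 0 0 0 0 30;-0.25 0 0 0 0 0 30")

```text
clock: 25.0
position: [0.6275, 0.0819, 0.1697]
eef_rot: [0.009, 0.023, 1.0, -0.001]
contact_force: [3.2, -2.4, 11.3]
gripper_width: 0.0471
gripper_force: 44.3
```

>>> carry_out(motion="0.1 0 0.3 0 0 0 30;0.1 -0.1 0.1 0 0 0 30;0.1 -0.15 0.1 0 0 0 30;0.1 -0.2 0.1 0 0 0 30;0.1 -0.25 0.1 0 0 0 30;0.1 -0.25 0.1 0 0 0 30")

```text
clock: 25.6
position: [0.6269, 0.0786, 0.1694]
eef_rot: [0.004, 0.023, 1.0, 0.002]
contact_force: [-0.1, 2.9, 11.5]
gripper_width: 0.047
gripper_force: 44.5
```

>>> carry_out(motion="0.1 -0.05 0 0 0 0 30;0.2 -0.1 0 0 0 0 30;0.3 -0.1 0 0 0 0 30;0.3 -0.15 0 0 0 0 30;0.3 -0.15 0 0 0 0 30")

```text
clock: 26.1
position: [0.6338, 0.0749, 0.1687]
eef_rot: [0.003, 0.023, 1.0, 0.002]
contact_force: [-1.0, 4.3, 11.1]
gripper_width: 0.047
gripper_force: 44.7
```

>>> carry_out(motion="0 0.05 -0.1 0 0 0 30;0 0.1 -0.1 0 0 0 30;0 0.15 -0.1 0 0 0 30;0 0.15 -0.1 0 0 0 30")

```text
clock: 26.5
position: [0.6353, 0.0765, 0.1683]
eef_rot: [0.005, 0.022, 1.0, -0.001]
contact_force: [-0.5, -1.1, 15.2]
gripper_width: 0.0471
gripper_force: 45.1
```

>>> carry_out(motion="0 0 0.5 0 0 0 30;0 0 1.5 0 0 0 30;-0.2 0.1 2.4 0 0 0 30;-0.2 0.1 2.4 0 0 0 30;-0.2 0.1 2.4 0 0 0 30")

```text
clock: 27.0
position: [0.6261, 0.0795, 0.2209]
eef_rot: [-0.001, 0.023, 1.0, 0.0]
contact_force: [-0.4, 0.2, -2.8]
gripper_width: 0.0473
gripper_force: 43.6
```

```bash
python3 - <<'E'
from h import *
s=sense(); print(s['position'],s['eef_rot'],s['contact_force']); c=cam('wrist'); im=get_image('wrist'); save(im,'w7.png'); t=-.042
W=lambda x,y:(.6217+np.cos(t)*x-np.sin(t)*y,-.0286+np.sin(t)*x+np.cos(t)*y)
u,v=proj(c,[*W(0,.112),.04],True); u,v=int(u),int(v); print(u,v)
g=im[v-60:v+60,u-80:u+80].astype(float)
a=np.clip((g-5)*4,0,255).astype(np.uint8); a=np.hstack([g.astype(np.uint8),a]); save(cv2.resize(a,None,fx=2.5,fy=2.5,interpolation=cv2.INTER_CUBIC),'w7c.png')
for z in(.04,): 
  for q in((.6305,.0785),): print(np.round((np.array(proj(c,[*q,z],True))-[u-80,v-60])*2.5))
p=s['position']
print('tail',np.round((np.array(proj(c,[p[0],p[1],p[2]-.131],True))-[u-80,v-60])*2.5))
E
```

```text
[0.62605312 0.07952226 0.22087619] [-8.26144375e-04  2.26565003e-02  9.99742967e-01  2.99243714e-05] [-0.41355672  0.22018723 -2.7644159 ]
325 175
[190. 162.]
tail [192. 179.]
```

View pics/w7c.png

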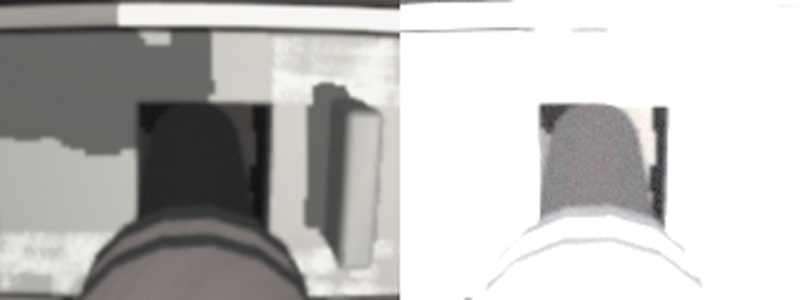

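The crop shows mic3's tail swung toward -x, with its lower end at about (195,104) where roughly (192,134) was expected. It pivoted in the grip by about 4°. I'll tilt the tool to make it vertical and recheck.

>>> carry_out(motion="0 0 0 0 -0.25 0 30;0 0 0 0 -0.5 0 30;0 0 0 0 -0.5 0 30;0 0 0 0 -0.5 0 30")

```text
clock: 27.45
position: [0.6258, 0.0794, 0.2203]
eef_rot: [0.033, 0.023, 0.999, 0.001]
contact_force: [-0.3, 0.2, -2.2]
gripper_width: 0.0467
gripper_force: 43.5
```

```bash
python3 - <<'E'
from h import *
s=sense(); p=s['position']; print(p,s['eef_rot'].round(4)); c=cam('wrist'); im=get_image('wrist'); save(im,'w8.png')
R=c[3]; 
# predicted silhouette of vertical mic under grasp point (given 19mm behind TCP along tool z)
w,x,y,z=s['eef_rot']; zt=np.array([2*(x*z+w*y),2*(y*z-w*x),1-2*(x*x+y*y)]); g=p-zt*.019; print('grasp',g.round(4))
u,v=320,175
try:
  a=im[100:260,240:400].astype(float); a=np.clip(a**.5*16-30,0,255).astype(np.uint8)
  a=cv2.resize(a,None,fx=3.7,fy=3.7,interpolation=cv2.INTER_CUBIC)
  for th,col in((0,(0,255,0)),(-.04,(255,0,0)),(.04,(0,0,255))):
    ax=np.array([np.sin(th),0,np.cos(th)]); tail=g-.150*ax
    pts=[proj(c,tail+.016*(np.cos(k)*np.array([np.cos(th),0,-np.sin(th)])+np.sin(k)*np.array([0,1,0])),True) for k in np.linspace(0,6.28,40)]
    cv2.polylines(a,[((np.array(pts)-[240,100])*3.7).astype(np.int32)],True,col,1); print(th,tail.round(4))
  q=proj(c,[.6305,.0785,.04],True); cv2.circle(a,tuple(int(k) for k in (np.array(q)-[240,100])*3.7),4,(255,255,0),-1)
  save(a,'w8c.png')
except Exception as e: print(e)
E
```

```text
[0.62575353 0.07941279 0.22027184] [3.300e-02 2.280e-02 9.992e-01 8.000e-04]
grasp [0.6245 0.0794 0.2392]
0 [0.6245 0.0794 0.0892]
-0.04 [0.6305 0.0794 0.0894]
0.04 [0.6185 0.0794 0.0894]
```

View pics/w8c.png

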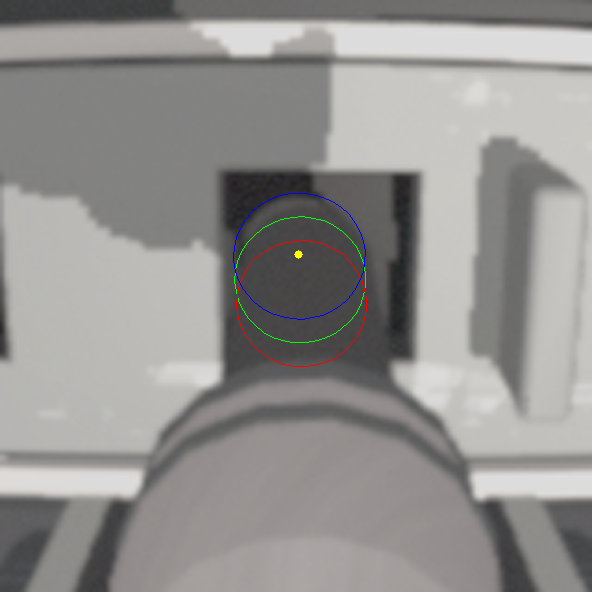

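```bash
python3 - <<'E'
import cv2,numpy as np
im=cv2.imread('pics/w8.png').astype(float).mean(2)
np.set_printoptions(linewidth=220)
print('cols',list(range(300,352,3)))
for v in range(144,200,2): print(v,im[v,300:352].reshape(-1,2).mean(1).round(0).astype(int))
E
```

```text
cols [300, 303, 306, 309, 312, 315, 318, 321, 324, 327, 330, 333, 336, 339, 342, 345, 348, 351]
144 [ 93  90  90  91  91  91  90  91  90  91  91  98 124 138 179 196 197 197 197 199 200 200 200 200 200 200]
146 [ 48  41  40  43  41  41  41  40  41  41  40  50  78  93 104 106 106 106 107 108 109 109 108 102 102 106]
148 [31 21 21 20 22 22 20 23 21 21 20 19 43 59 60 60 61 62 62 64 64 64 58 26 22 31]
150 [32 20 21 19 23 21 21 20 21 19 21 19 42 57 60 60 61 62 62 64 64 64 58 28 19 31]
152 [31 21 21 18 19 20 21 21 23 26 26 24 26 43 58 60 61 62 63 64 64 65 59 26 21 32]
154 [31 22 19 22 20 22 26 40 47 49 48 47 45 38 52 58 62 62 63 64 65 65 59 25 18 31]
156 [32 22 16 18 21 35 47 49 48 45 43 42 44 42 41 47 58 61 63 63 63 64 58 28 22 34]
158 [32 21 17 21 38 49 46 40 40 41 42 40 39 39 40 39 48 59 62 62 62 63 57 26 21 34]
160 [34 20 22 35 46 45 40 40 40 39 41 39 41 40 41 40 40 47 58 62 63 62 62 41 21 34]
162 [46 31 27 42 44 40 40 40 39 40 39 40 39 40 40 41 39 42 51 61 61 63 64 48 22 35]
164 [55 41 29 40 40 41 40 40 40 40 41 40 39 40 41 41 39 39 42 56 62 62 62 48 22 36]
166 [54 43 29 37 40 40 39 40
[... 725 characters left out ...]
9]
184 [60 41 38 40 40 40 41 41 40 40 39 39 40 40 40 40 40 39 40 40 39 45 38 20 23 48]
186 [56 37 40 40 40 40 40 41 40 41 40 40 41 40 40 40 41 41 41 40 39 42 33 20 22 50]
188 [57 38 40 39 39 39 40 39 41 42 40 39 42 40 40 40 40 41 41 39 40 40 29 17 24 53]
190 [59 38 40 40 40 40 40 40 40 40 42 40 40 40 40 40 40 39 41 39 41 39 30 24 28 58]
192 [58 39 40 40 41 40 40 39 39 41 40 41 40 40 40 40 41 40 41 40 40 39 34 28 32 58]
194 [55 41 40 40 40 40 40 39 40 39 40 40 40 38 40 40 39 40 39 40 40 39 34 28 31 55]
196 [57 40 40 39 40 41 41 42 43 41 44 44 44 45 45 41 40 40 40 39 39 39 40 44 46 63]
198 [ 68  40  40  42  45  51  53  54  54  54  54  54  54  55  55  52  50  46  43  42  41  40  61 118 134 143]
```

```bash
python3 - <<'E'
import cv2,numpy as np
from h import *
im=cv2.imread('pics/w7.png').astype(float).mean(2)
np.set_printoptions(linewidth=220)
for v in range(150,186,3): print(v,im[v,296:352].reshape(-1,2).mean(1).round(0).astype(int))
c=cam('wrist'); p=sense()['position']
# tail circle fit in w8: solve tail x,y (z=.089) so disc edge points match
obs=[(321.5,152.7),(306,162),(336.5,162),(309,157.5),(333,157.5)]
from scipy.optimize import least_squares
def f(q):
    ctr=np.array(proj(c,[q[0],q[1],.089],True)); r=[]
    for o in obs:
        w=at(c,*o,.089,True); r.append(np.hypot(w[0]-q[0],w[1]-q[1])-.016)
    return r
s=least_squares(f,[.62,.08]); print(s.x.round(4),(s.fun*1000).round(1))
E
```

```text
150 [103 102 102 103 103 103 102 102 102 102 103 102 103 102 103 103 104 153 200 203 204 204 204 205 205 206 206 205]
153 [102 103 102 101 102 102 102 102 101 102 102 102 102 102 102 107 158 191 202 203 204 204 204 205 205 205 206 205]
156 [102  90  60  51  48  49  49  48  48  50  52  55  53  52  56  60  78  96 104 105 106 106 108 116 122 112 111 114]
159 [101  86  42  23  23  22  23  29  38  40  40  40  40  39  40  40  41  40  44  55  63  65  66  66  61  29  24  33]
162 [101  87  45  25  23  24  33  39  39  40  40  39  40  40  40  40  40  39  40  40  52  63  65  65  60  31  24  33]
165 [101  86  47  27  24  32  39  39  38  40  39  40  41  39  38  41  40  40  39  40  40  54  65  66  61  30  22  32]
168 [101  86  56  45  37  37  40  40  40  40  40  40  42  40  40  40  40  40  39  40  40  43  59  66  66  48  24  34]
171 [101  87  57  50  45  40  39  39  40  39  40  41  41  40  41  41  41  39  40  41  40  40  54  65  65  51  25  35]
174 [139 113  62  50  42  40  39  40  38  40  40  40  40  41  41  40  41  41  40  40  40  40  48  62  65  50  22  33]
177 [190 152  73  47  41  39  39  40  40  40  39  40  40  40  41  39  39  39  40  39  40  40  43  59  64  51  25  37]
180 [191 164  72  46  40  40  40  39  39  40  40  40  40  40  40  40  41  41  40  40  39  39  40  54  58  45  24  37]
183 [190 162  71  43  40  40  41  40  40  40  40  40  40  40  40  40  40  40  39  40  39  40  40  47  41  22  22  38]
[0.6201 0.0796] [ 0.3 -0.4 -0.2  0.1 -0.1]
```

>>> carry_out(motion="0.2 0 0 0 -0.15 0 30;0.2 0 -0.6 0 -0.15 0 30;0.2 0 -1.2 0 -0.15 0 30;0.2 0 -1.7 0 -0.15 0 30;0.2 0 -1.8 0 -0.15 0 30;0.2 0 -1.9 0 -0.15 0 30;0.2 0 -2 0 -0.15 0 30;0.2 0 -2.05 0 -0.15 0 30")

```text
clock: 28.3
position: [0.632, 0.0795, 0.1715]
eef_rot: [0.046, 0.023, 0.999, 0.001]
contact_force: [0.2, -0.5, -2.4]
gripper_width: 0.0472
gripper_force: 43.5
```

>>> carry_out(motion="0 0 -0.1 0 0 0 30;0 0 -0.2 0 0 0 30;0 0 -0.3 0 0 0 30;0 0 -0.3 0 0 0 30")

```text
clock: 28.7
position: [0.632, 0.0786, 0.1634]
eef_rot: [0.046, 0.022, 0.999, 0.0]
contact_force: [0.8, -3.9, -3.5]
gripper_width: 0.047
gripper_force: 43.4
```

It's in the well, so I'll go down to home.

>>> carry_out(motion="0 0 -0.2 0 0 0 30;0 0 -0.4 0 0 0 30;0 0 -0.6 0 0 0 30;0 0 -0.8 0 0 0 30;0 0 -0.9 0 0 0 30;0 0 -1 0 0 0 30;0 0 -1.1 0 0 0 30;0 0 -1.1 0 0 0 30")

```text
clock: 29.5
position: [0.6333, 0.0787, 0.1397]
eef_rot: [0.047, 0.022, 0.999, 0.0]
contact_force: [-1.5, -5.6, 9.7]
gripper_width: 0.0471
gripper_force: 45.0
```

>>> carry_out(motion="0 0 0 0 0 0 84;0 0 0.1 0 0 0 84;0 0 0.1 0 0 0 84;0 0 0.1 0 0 0 84;0 0 1.5 0 0 0 84;0 0 3.3 0 0 0 84;0 0 5 0 0.3 0 84;0 0 5.5 0 0.65 0 84")

```text
clock: 30.3
position: [0.6335, 0.08, 0.2804]
eef_rot: [0.004, 0.023, 1.0, 0.0]
contact_force: [1.4, -0.2, 0.2]
gripper_width: 0.0842
gripper_force: 0.0
```

```bash
python3 - <<'E'
from h import *
s=sense(); print(s['position'],s['eef_rot'].round(3),s['qpos'].round(2)); c=cam('top'); im=get_image('top'); save(im,'top2.png')
hsv=cv2.cvtColor(im[:,:,::-1].copy(),cv2.COLOR_BGR2HSV)
m=cv2.inRange(hsv,(8,80,110),(25,255,255)); m[:, :330]=0; m[:,424:]=0; m[:150]=0;m[245:]=0
n,l,st,ce=cv2.connectedComponentsWithStats(m)
for i in range(1,n):
    if st[i,4]>100:
        r=cv2.minAreaRect(np.argwhere(l==i)[:,::-1].astype(np.float32)); b=np.array([at(c,*p,.03)[:2] for p in cv2.boxPoints(r)])
        print(st[i],at(c,*r[0],.03).round(3),b.round(3).tolist())
a=cv2.resize(im[120:260,165:435],None,fx=2.9,fy=2.9,interpolation=cv2.INTER_CUBIC); save(a,'top2c.png')
E
```

```text
[0.63351446 0.07995053 0.2803732 ] [0.004 0.023 1.    0.   ] [-0.03  0.17  1.63  0.    1.34 -1.56]
[399 164  25  26 576] [ 0.581 -0.388  0.03 ] [[0.535, -0.339], [0.629, -0.342], [0.627, -0.437], [0.533, -0.433]]
[383 200  33  28 724] [ 0.438 -0.343  0.03 ] [[0.399, -0.279], [0.492, -0.293], [0.476, -0.407], [0.383, -0.393]]
[335 208  31  26 714] [ 0.406 -0.153  0.03 ] [[0.448, -0.093], [0.457, -0.207], [0.364, -0.214], [0.355, -0.1]]
```

View pics/top2c.png

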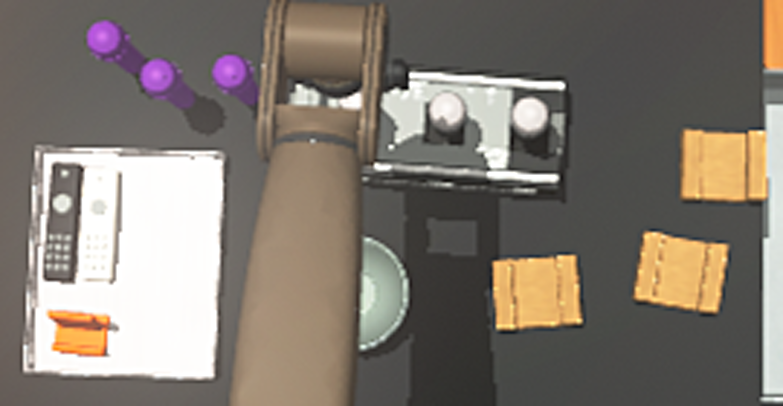

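>>> carry_out(motion="-0.3 -1.9 0 0 0 -1 50;-0.6 -3.8 0 0 0 -2 50;-0.8 -5.7 0 0 0 -3 50;-1 -7.6 0 0 0 -4 50;-1.3 -9.5 0 0 0 -5 50;-1.6 -11.4 0 0 0 -6 50;-1.8 -13.3 0 0 0 -7 50;-2.1 -15 0 0 0 -8 50")

```text
clock: 31.15
position: [0.5783, -0.2971, 0.2715]
eef_rot: [-0.001, 0.552, 0.834, 0.0]
contact_force: [0.7, -0.3, -0.5]
gripper_width: 0.0502
gripper_force: 0.0
```

>>> carry_out(motion="0 0 0 0 0 -1 50;0 0 0 0 0 -2 50;0 0 0 0 0 -3 50;0 0 0 0 0 -3 50;0 0 0 0 0 -3 50")

```text
clock: 31.65
position: [0.5789, -0.2951, 0.2722]
eef_rot: [-0.001, 0.71, 0.704, 0.0]
contact_force: [-0.0, -0.2, -1.1]
gripper_width: 0.05
gripper_force: 0.0
```

The top view shows bays 1 and 2 occupied. Pad1 has been knocked toward the edge, with its trailing side at y ≈ -.34. I'll descend behind it.

>>> carry_out(motion="0 0 -2 0 0 0 50;0 0 -4 0 0 0 50;0 0 -6 0 0 0 50;0 0 -8 0 0 0 50;0 0 -9.5 0 0 0 50;0 0 -10.2 0 0 0 50;0 0 -10.2 0 0 0 50;0 0 -10.2 0 0 0 50")

```text
clock: 32.45
position: [0.5803, -0.2962, 0.0201]
eef_rot: [0.001, 0.71, 0.704, 0.0]
contact_force: [0.8, -0.1, 1.0]
gripper_width: 0.0497
gripper_force: 0.0
```

>>> carry_out(motion="0 -0.7 0 0 0 0 50;0 -1.4 0 0 0 0 50;0 -2.1 0 0 0 0 50;0 -2.8 0 0 0 0 50;0 -3.5 0 0 0 0 50;0 -4.2 0 0 0 0 50;0 -4.9 0 0 0 0 50;0 -5.6 0 0 0 0 50")

```text
clock: 33.25
position: [0.579, -0.4371, 0.0183]
eef_rot: [-0.0, 0.711, 0.703, -0.0]
contact_force: [0.0, 0.1, 1.5]
gripper_width: 0.0501
gripper_force: 0.0
```

>>> carry_out(motion="0 -0.7 0 0 0 0 50;0 -1.4 0 0 0 0 50;0 -1.9 0 0 0 0 50;0 -1.9 0 0 0 0 50;0 -1.4 1 0 0 0 50;-1.5 0.6 2.5 0 0 -0.3 50;-3 2.5 3 0 0 -0.6 50;-4.4 4.4 3 0 0 -1 50")

```text
clock: 34.05
position: [0.4944, -0.3581, 0.0913]
eef_rot: [0.002, 0.759, 0.651, 0.0]
contact_force: [0.7, -0.5, 1.1]
gripper_width: 0.05
gripper_force: 0.0
```

>>> carry_out(motion="-1 1.7 0 0 0 0 50;-1 3.2 0 0 0 0 50;-1 3.2 0 0 0 0 50;-1 3.2 0 0 0 0 50")

```text
clock: 34.45
position: [0.4694, -0.2778, 0.0894]
eef_rot: [0.0, 0.757, 0.653, -0.0]
contact_force: [-0.5, -1.1, -0.2]
gripper_width: 0.0501
gripper_force: 0.0
```

```bash
cat > pads.py <<'E'
from h import *
s=sense(); print(s['position'],s['eef_rot'].round(3)); c=cam('top'); im=get_image('top'); save(im,'top3.png')
hsv=cv2.cvtColor(im[:,:,::-1].copy(),cv2.COLOR_BGR2HSV)
m=cv2.inRange(hsv,(8,80,110),(25,255,255)); m[:, :300]=0; m[:,510:]=0; m[:130]=0;m[275:]=0
n,l,st,ce=cv2.connectedComponentsWithStats(m)
for i in range(1,n):
    if st[i,4]>60:
        r=cv2.minAreaRect(np.argwhere(l==i)[:,::-1].astype(np.float32)); b=np.array([at(c,*p,.03)[:2] for p in cv2.boxPoints(r)])
        print(st[i],at(c,*r[0],.03).round(3),b.round(3).tolist())
E
python3 pads.py
```

```text
[ 0.4693603  -0.27784008  0.08941383] [ 0.     0.757  0.653 -0.   ]
[ 428  130   82  145 2126] [ 0.488 -0.608  0.03 ] [[0.764, -0.451], [0.772, -0.765], [0.217, -0.762], [0.21, -0.455]]
[432 173  28  24 575] [ 0.553 -0.52   0.03 ] [[0.514, -0.464], [0.598, -0.471], [0.591, -0.576], [0.507, -0.568]]
[387 184  20  20 123] [ 0.513 -0.337  0.03 ] [[0.531, -0.295], [0.552, -0.312], [0.495, -0.379], [0.474, -0.361]]
[383 194  18  20 105] [ 0.476 -0.308  0.03 ] [[0.493, -0.268], [0.513, -0.285], [0.458, -0.348], [0.438, -0.331]]
[371 200  32  24 136] [ 0.454 -0.291  0.03 ] [[0.465, -0.228], [0.511, -0.263], [0.443, -0.353], [0.398, -0.319]]
[334 205  33  29 481] [ 0.41  -0.159  0.03 ] [[0.446, -0.087], [0.467, -0.215], [0.375, -0.23], [0.354, -0.103]]
[396 204  20  24 238] [ 0.422 -0.384  0.03 ] [[0.398, -0.329], [0.479, -0.398], [0.445, -0.439], [0.364, -0.369]]
[ 312  211   74   64 2114] [ 0.296 -0.164  0.03 ] [[0.213, -0.003], [0.47, -0.224], [0.38, -0.327], [0.126, -0.106]]
[428 262  50  13 619] [ 0.235 -0.548  0.03 ] [[0.255, -0.454], [0.26, -0.641], [0.215, -0.641], [0.21, -0.455]]
```

Pad1 is in the bin and pad2 hasn't moved. I'll descend behind pad2.

>>> carry_out(motion="-1 1.4 0 0 0 0 50;-1 1.4 0 0 0 0 50;-1 1.4 -1.2 0 0 0 50;-1 1.4 -2.4 0 0 0 50;-1 1.4 -3 0 0 0 50;-1 1.4 -3 0 0 0 50")

```text
clock: 35.1
position: [0.4432, -0.2439, 0.0118]
eef_rot: [-0.002, 0.758, 0.652, -0.0]
contact_force: [-0.3, -0.1, 0.6]
gripper_width: 0.0502
gripper_force: 0.0
```

>>> carry_out(motion="0 -1 0 0 0 0 50;0 -2 0 0 0 0 50;0 -3 0 0 0 0 50;0 -4 0 0 0 0 50;0 -5 0 0 0 0 50;0 -6 0 0 0 0 50;0 -7 0 0 0 0 50;0 -8 0 0 0 0 50")

```text
clock: 35.9
position: [0.4448, -0.4468, 0.0157]
eef_rot: [0.002, 0.758, 0.652, -0.0]
contact_force: [0.1, -0.4, 0.4]
gripper_width: 0.0497
gripper_force: 0.0
```

>>> carry_out(motion="0 -1 0 0 0 0 50;0 -1.3 0 0 0 0 50;0 -1.3 0 0 0 0 50;0 -0.8 1.5 0 0 0 50;0 0 4 0 0 0 50;0 1 6 0 0 0 50;0 3 6 0 0 0 50;0 5 6 0 0 0 50")

```text
clock: 36.7
position: [0.4455, -0.33, 0.1677]
eef_rot: [0.004, 0.758, 0.652, 0.0]
contact_force: [0.3, 1.1, -0.3]
gripper_width: 0.05
gripper_force: 0.0
```

```bash
python3 pads.py
```

```text
[ 0.44547596 -0.32996411  0.1676695 ] [0.004 0.758 0.652 0.   ]
[ 428  130   82  145 2127] [ 0.488 -0.608  0.03 ] [[0.764, -0.451], [0.772, -0.765], [0.217, -0.762], [0.21, -0.455]]
[432 173  28  24 575] [ 0.553 -0.52   0.03 ] [[0.514, -0.464], [0.598, -0.471], [0.591, -0.576], [0.507, -0.568]]
[ 385  185   62   52 1015] [ 0.441 -0.415  0.03 ] [[0.446, -0.278], [0.577, -0.393], [0.436, -0.552], [0.307, -0.437]]
[334 208  32  26 714] [ 0.407 -0.153  0.03 ] [[0.448, -0.092], [0.459, -0.205], [0.366, -0.214], [0.355, -0.101]]
[ 318  218   83   57 2218] [ 0.272 -0.207  0.03 ] [[0.206, -0.035], [0.438, -0.286], [0.338, -0.379], [0.107, -0.128]]
[428 262  50  13 620] [ 0.235 -0.548  0.03 ] [[0.255, -0.454], [0.26, -0.641], [0.215, -0.641], [0.21, -0.455]]
```

>>> carry_out(motion="-0.1 1.8 0 0 0 0.5 60;-0.2 3.6 0 0 0 1 60;-0.3 5.4 0 0 0 1.5 60;-0.5 7.2 0 0 0 1.8 60;-0.6 9 0 0 0 1.8 60;-0.7 10.6 0 0 0 1.8 60;-0.7 10.6 0 0 0 1.8 60;-0.7 10.6 0 0 0 1.8 60")

```text
clock: 37.55
position: [0.4261, -0.0638, 0.1633]
eef_rot: [0.0, 0.669, 0.743, -0.0]
contact_force: [1.1, 0.7, 0.8]
gripper_width: 0.0598
gripper_force: 0.0
```

>>> carry_out(motion="0 0 -2 0 0 0 60;0 0 -4 0 0 0 60;0 0 -5.5 0 0 0 60;0 0 -6.1 0 0 0 60;0 0 -6.1 0 0 0 60")

```text
clock: 38.05
position: [0.4242, -0.0653, 0.0081]
eef_rot: [-0.003, 0.671, 0.741, -0.001]
contact_force: [0.8, -0.4, 1.1]
gripper_width: 0.0601
gripper_force: 0.0
```

>>> carry_out(motion="0 -0.7 0.2 0 0 0 60;0 -1.4 0.2 0 0 0 60;0 -2.3 0.2 0 0 0 60;0 -3.2 0.2 0 0 0 60;0 -4.1 0.2 0 0 0 60;0 -5 0.2 0 0 0 60;0 -6 0.2 0 0 0 60;0 -7 0.2 0 0 0 60")

```text
clock: 38.85
position: [0.4273, -0.2428, 0.0177]
eef_rot: [0.002, 0.671, 0.742, 0.0]
contact_force: [0.0, 0.1, -0.2]
gripper_width: 0.0602
gripper_force: 0.1
```

```bash
python3 pads.py; python3 - <<'E'
from h import *
im=get_image('wrist'); c=cam('wrist')
hsv=cv2.cvtColor(im[:,:,::-1].copy(),cv2.COLOR_BGR2HSV); m=cv2.inRange(hsv,(8,80,90),(25,255,255)); save(im,'w9.png')
n,l,st,ce=cv2.connectedComponentsWithStats(m)
for i in range(1,n):
    if st[i,4]>300: print(st[i],ce[i].round(0),at(c,*ce[i],.03,True).round(3), [at(c,*q,.03,True)[:2].round(3).tolist() for q in cv2.boxPoints(cv2.minAreaRect(np.argwhere(l==i)[:,::-1].astype(np.float32)))])
E
```

```text
[ 0.42734834 -0.24280848  0.01769679] [0.002 0.671 0.742 0.   ]
[ 428  130   82  145 2129] [ 0.488 -0.608  0.03 ] [[0.764, -0.451], [0.772, -0.765], [0.217, -0.762], [0.21, -0.455]]
[432 173  28  24 574] [ 0.553 -0.52   0.03 ] [[0.514, -0.464], [0.598, -0.471], [0.591, -0.576], [0.507, -0.568]]
[383 196  23  30 219] [ 0.451 -0.314  0.03 ] [[0.467, -0.258], [0.509, -0.312], [0.434, -0.369], [0.393, -0.316]]
[375 199  19  19 108] [ 0.453 -0.284  0.03 ] [[0.474, -0.244], [0.493, -0.263], [0.431, -0.323], [0.412, -0.304]]
[429 206  19  24 305] [ 0.426 -0.492  0.03 ] [[0.389, -0.455], [0.475, -0.476], [0.463, -0.529], [0.377, -0.508]]
[361 208  26  28 177] [ 0.41  -0.251  0.03 ] [[0.43, -0.194], [0.466, -0.231], [0.389, -0.307], [0.354, -0.27]]
[315 230  57  45 990] [ 0.274 -0.14   0.03 ] [[0.204, -0.02], [0.412, -0.161], [0.345, -0.261], [0.138, -0.12]]
[428 262  50  13 621] [ 0.235 -0.548  0.03 ] [[0.255, -0.454], [0.26, -0.641], [0.215, -0.641], [0.21, -0.455]]
[ 251  212  144  121 9710] [316. 280.] [ 0.426 -0.256  0.03 ] [[0.382, -0.264], [0.434, -0.218], [0.48, -0.274], [0.423, -0.342]]
```

>>> carry_out(motion="0 -1 0 0 0 0 60;0 -2 0 0 0 0 60;0 -3 0 0 0 0 60;0 -4 0 0 0 0 60;0 -5 0 0 0 0 60;0 -6 0 0 0 0 60;0 -7 0 0 0 0 60;0 -8 0 0 0 0 60")

```text
clock: 39.75
position: [0.4269, -0.4414, 0.0171]
eef_rot: [0.001, 0.671, 0.742, -0.0]
contact_force: [-0.5, 0.6, -0.3]
gripper_width: 0.0602
gripper_force: 0.0
```

>>> carry_out(motion="0 -0.8 0 0 0 0 60;0 -1.3 0 0 0 0 60;0 -1.3 0 0 0 0 60;0 -0.5 1.5 0 0 0 60;2 0 4 0 0 0 60;4 0 6 0 0 0 60;6 1 8 0 0 0 60;7 2 9 0 0 0 60")

```text
clock: 40.55
position: [0.5594, -0.4126, 0.1988]
eef_rot: [0.0, 0.671, 0.742, 0.0]
contact_force: [1.1, 0.3, 0.2]
gripper_width: 0.0601
gripper_force: 0.0
```

```bash
python3 pads.py; python3 - <<'E'
from h import *
a=cv2.imread('pics/top3.png'); s=get_image('scene')[:,:,::-1]; save(s[:,:,::-1],'scene3.png')
x=cv2.resize(a[115:275,165:515],(700,320),interpolation=cv2.INTER_CUBIC); y=cv2.resize(s[95:235,90:540],(700,218),interpolation=cv2.INTER_CUBIC)
cv2.imwrite('pics/fin.png',np.vstack([x,y]))
E
```

```text
[ 0.55938967 -0.41264164  0.19883108] [0.    0.671 0.742 0.   ]
[ 428  130   82  145 2128] [ 0.488 -0.608  0.03 ] [[0.764, -0.451], [0.772, -0.765], [0.217, -0.762], [0.21, -0.455]]
[407 146  57  49 811] [ 0.593 -0.481  0.03 ] [[0.573, -0.369], [0.707, -0.498], [0.613, -0.593], [0.481, -0.464]]
[445 172  21  25 144] [ 0.546 -0.57   0.03 ] [[0.514, -0.516], [0.605, -0.593], [0.579, -0.623], [0.488, -0.546]]
[ 314  182  117   93 3934] [ 0.342 -0.257  0.03 ] [[0.202, -0.02], [0.587, -0.39], [0.483, -0.497], [0.101, -0.127]]
[430 206  18  23 219] [ 0.428 -0.491  0.03 ] [[0.39, -0.455], [0.477, -0.478], [0.465, -0.527], [0.378, -0.505]]
[428 262  50  13 621] [ 0.235 -0.548  0.03 ] [[0.255, -0.454], [0.26, -0.641], [0.215, -0.641], [0.21, -0.455]]
```

View pics/fin.png

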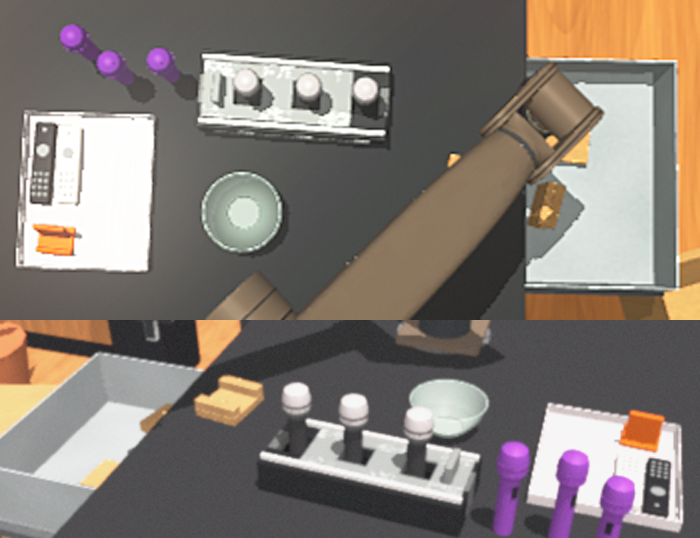

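The last view shows all three mics seated and two pads in the bin. One pad is still on the sideboard, at about scene px (238,146). I'll clear the arm and locate it.

>>> carry_out(motion="1 3 0 0 0 0 60;2 5 0 0 0 0 60;3 6 0 0 0 0 60;4 6 0 0 0 0 60;5 6 0 0 0 0 60;5 6 0 0 0 0 60;5 6 0 0 0 0 60")

```text
clock: 41.35
position: [0.6824, -0.2629, 0.1953]
eef_rot: [-0.001, 0.67, 0.742, -0.0]
contact_force: [0.3, 0.0, -0.9]
gripper_width: 0.0604
gripper_force: 0.0
```

```bash
python3 - <<'E'
from h import *
print(at(cam('scene'),238,146,.03).round(3))
E
python3 pads.py; python3 - <<'E'
from h import *
im=get_image('scene'); c=cam('scene')
hsv=cv2.cvtColor(im[:,:,::-1].copy(),cv2.COLOR_BGR2HSV); m=cv2.inRange(hsv,(8,80,90),(25,255,255)); m[:125]=0;m[185:]=0;m[:,:180]=0;m[:,330:]=0
n,l,st,ce=cv2.connectedComponentsWithStats(m)
for i in range(1,n):
    if st[i,4]>60: print(st[i],[at(c,*q,.02).round(3)[:2].tolist() for q in [ce[i]]+list(cv2.boxPoints(cv2.minAreaRect(np.argwhere(l==i)[:,::-1].astype(np.float32))))])
E
```

```text
[ 0.469 -0.334  0.03 ]
[ 0.68238993 -0.2629145   0.19533389] [-0.001  0.67   0.742 -0.   ]
[370 130  44  25 386] [ 0.714 -0.31   0.03 ] [[0.759, -0.225], [0.763, -0.392], [0.669, -0.393], [0.665, -0.227]]
[ 428  130   82  145 2126] [ 0.488 -0.608  0.03 ] [[0.764, -0.451], [0.772, -0.765], [0.217, -0.762], [0.21, -0.455]]
[ 300  147   89  128 2839] [ 0.434 -0.126  0.03 ] [[0.22, 0.069], [0.72, -0.192], [0.651, -0.323], [0.153, -0.061]]
[432 173  28  24 577] [ 0.553 -0.52   0.03 ] [[0.514, -0.464], [0.598, -0.471], [0.591, -0.576], [0.507, -0.568]]
[385 192  29  33 701] [ 0.459 -0.341  0.03 ] [[0.409, -0.286], [0.521, -0.302], [0.508, -0.396], [0.396, -0.38]]
[429 206  19  24 306] [ 0.426 -0.492  0.03 ] [[0.389, -0.455], [0.475, -0.476], [0.463, -0.529], [0.377, -0.508]]
[428 262  50  13 619] [ 0.235 -0.548  0.03 ] [[0.255, -0.454], [0.26, -0.641], [0.215, -0.641], [0.21, -0.455]]
[215 130  45  33 966] [[0.458, -0.343], [0.527, -0.395], [0.352, -0.45], [0.38, -0.292], [0.548, -0.252]]
[180 149  21  18 149] [[0.559, -0.455], [0.594, -0.472], [0.489, -0.469], [0.511, -0.441], [0.613, -0.445]]
```

The leftover pad, pad3, turned about 90° and slipped under the fingers. It's now at (.459,-.341), with its ribs running along y. I'll push it on both rib ends with the fingers wide open and lower.

>>> carry_out(motion="-1.8 0.5 0 0 0 -0.5 84;-3.6 0.5 0 0 0 -1 84;-5.4 0.5 0 0 0 -1.4 84;-7.2 0.5 0 0 0 -1.7 84;-8.7 0.5 0 0 0 -1.7 84;-8.7 0.5 -1.5 0 0 -1.7 84;-8.7 0.5 -3.5 0 0 -1.7 84;-8.7 0.5 -3.5 0 0 -1.7 84")

```text
clock: 42.25
position: [0.4601, -0.2481, 0.1027]
eef_rot: [-0.007, 0.754, 0.657, -0.001]
contact_force: [-0.8, 0.3, -0.5]
gripper_width: 0.084
gripper_force: 0.0
```

>>> carry_out(motion="0 0 -1.5 0 0 0 84;0 0 -3 0 0 0 84;0 0 -4 0 0 0 84;0 0 -4 0 0 0 84;0 0 -4 0 0 0 84")

```text
clock: 42.75
position: [0.4665, -0.2522, 0.0109]
eef_rot: [0.001, 0.754, 0.657, 0.0]
contact_force: [0.3, -1.7, 0.0]
gripper_width: 0.0839
gripper_force: 0.0
```

>>> carry_out(motion="0 -0.6 -0.3 0 0 0 84;0 -1.2 -0.3 0 0 0 84;0 -1.8 -0.3 0 0 0 84;0 -2.4 -0.3 0 0 0 84;0 -3.2 -0.3 0 0 0 84;0 -4 -0.3 0 0 0 84;0 -4.8 -0.3 0 0 0 84;0 -5.6 -0.3 0 0 0 84")

```text
clock: 43.55
position: [0.4657, -0.3936, 0.0018]
eef_rot: [0.0, 0.754, 0.657, -0.0]
contact_force: [-0.1, -0.4, 0.1]
gripper_width: 0.0841
gripper_force: 0.2
```

>>> carry_out(motion="0 -0.8 0 0 0 0 84;0 -1.6 0 0 0 0 84;0 -2.4 0 0 0 0 84;0 -3.2 0 0 0 0 84;0 -3.4 0 0 0 0 84;0 -3.4 0 0 0 0 84;0 -2.8 1.5 0 0 0 84;1 -2 4 0 0 0 84")

```text
clock: 44.35
position: [0.4804, -0.4443, 0.0799]
eef_rot: [-0.005, 0.754, 0.657, 0.0]
contact_force: [0.1, -0.6, 0.8]
gripper_width: 0.084
gripper_force: 0.0
```

>>> carry_out(motion="2 2 2 0 0 0 84;3 4 3 0 0 0 84;5 5 3 0 0 0 84;6 6 3 0 0 0 84;7 7 3 0 0 0 84;7 7 3 0 0 0 84")

```text
clock: 44.95
position: [0.6613, -0.2674, 0.159]
eef_rot: [0.0, 0.752, 0.659, 0.001]
contact_force: [0.2, -0.0, 0.6]
gripper_width: 0.0836
gripper_force: 0.0
```

```bash
python3 pads.py;  python3 - <<'E'
from h import *
im=get_image('scene'); c=cam('scene')
hsv=cv2.cvtColor(im[:,:,::-1].copy(),cv2.COLOR_BGR2HSV); m=cv2.inRange(hsv,(8,80,90),(25,255,255)); m[:115]=0;m[240:]=0;m[:,:90]=0;m[:,330:]=0
n,l,st,ce=cv2.connectedComponentsWithStats(m)
for i in range(1,n):
    if st[i,4]>60: print(st[i],[at(c,*q,.02).round(3)[:2].tolist() for q in [ce[i]]])
s=sense(); print(s['clock'])
E
```

```text
[ 0.6612984  -0.26740465  0.15903307] [0.    0.752 0.659 0.001]
[372 130  41  32 488] [ 0.72  -0.307  0.03 ] [[0.688, -0.222], [0.81, -0.29], [0.752, -0.392], [0.631, -0.324]]
[ 428  130   82  145 2127] [ 0.488 -0.608  0.03 ] [[0.764, -0.451], [0.772, -0.765], [0.217, -0.762], [0.21, -0.455]]
[ 300  155   88  120 3029] [ 0.419 -0.138  0.03 ] [[0.22, 0.046], [0.686, -0.206], [0.622, -0.324], [0.158, -0.07]]
[432 173  28  24 576] [ 0.553 -0.52   0.03 ] [[0.514, -0.464], [0.598, -0.471], [0.591, -0.576], [0.507, -0.568]]
[437 201  33  37 821] [ 0.422 -0.552  0.03 ] [[0.373, -0.483], [0.496, -0.513], [0.471, -0.621], [0.349, -0.591]]
[305 221  21  30 106] [ 0.346 -0.026  0.03 ] [[0.294, 0.015], [0.411, -0.04], [0.398, -0.067], [0.281, -0.012]]
[428 262  50  13 620] [ 0.235 -0.548  0.03 ] [[0.255, -0.454], [0.26, -0.641], [0.215, -0.641], [0.21, -0.455]]
[  90  115   58   53 1646] [[0.507, -0.769]]
[157 154  36  27 497] [[0.619, -0.473]]
[142 185  25  18 203] [[0.749, -0.458]]
[ 91 234  25   6  85] [[0.946, -0.491]]
45.05
```

```bash
python3 -c "
from bench import *
print(hand_in())"
```

```text
the job is handed in; nothing more can be done
None
```

The job is handed in at about 45 s: the shutter is open against its end stop, all three microphones are home in their wells, all three pads are in the bin (one needed a second push, and the last check was by colour detection only), and no remote, stand, bowl or purple mic was touched.

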